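Clamp a ring for measuring in a two-handled squeeze clamp

ROBOT

A 7-joint arm with a two-finger parallel gripper is mounted at the origin on the work surface. World frame = base frame: x ahead of the robot, y to its left, z up, the work surface at z = 0. Lengths are in mm, angles in rad, forces in N, time in s.
With the tool pointing down it reaches from about 400 to 875 mm from the base axis. Payload 4.4 kg.
Tool frame: the origin (TCP) lies at the very end of the fingers, on their centre line; the grasp point (between the pads) lies 19 mm behind it; y points along the fingers, z is the direction in which the jaws open and shut, and the axes are right-handed (so a half turn about y gives the same grasp; the last joint's range is limited). The gripper opens to 85 mm and grips with 20 to 120 N. Pads are 22 mm wide; open, the fingers measure 114 mm over their backs; the gripper's body (76 mm by 85 mm) begins 54 mm behind the grasp point. The pads swing forward as they close: fully open they stand 13 mm farther back than shut.
Start: joints at [-1.304, 0.628, 0.038, 1.517, -0.027, 0.996, -0.02], TCP at [212.325, 614.358, 231.313] pointing down, gripper open.
Joint ranges: [-3.06, 3.06], [-0.37, 2.12], [-1.25, 1.32], [0.18, 2.47], [-1.1, 4.24], [0.23, 1.98], [-2.94, 2.94]. Speed limits (rad/s): [2.57, 2.57, 3.14, 3.14, 3.14, 3.14, 3.14].

INTERFACE

Orientations are given as [roll, pitch, yaw] about the fixed x, y, z axes, in that order (R = Rz(yaw) Ry(pitch) Rx(roll)).
In Python, from cell import * gives the robot as it stands.
- The arm moves only by the tool apply_moves, never from a script. Its argument "targets" is a list of rows, each a list of 6 numbers: the shift along the tool's x, y, z in units of 40 mm (1.0 is 40 mm), then the turn, a rotation vector about the tool's x, y, z in units of 8 degrees (1.0 is 8 degrees). A call has 1 to 12 rows; each row shifts and turns the commanded pose from where the row before left it, along the tool's axes as they then stand; what a row does not reach is not made up. A row lasts 1/8 s, in which the tool goes at most 62.5 mm and 10.7 degrees, less where a joint would pass 70% of its speed; a pose out of reach is approached as far as the arm can. A call is refused whole if a number of a shift passes 1 or a number of a turn 1, either way. A call with a gripper value outside its range is refused whole. "jaw" is the gripper command: -1 is shut, 1 is fully open, values between are in proportion, set as the call begins (left out, the last holds). The fingers move at their own pace and stop on an object; the grip force is fixed at half the most. Time passes only in rows, so rows that do not move let the fingers close. It gives the time, the measured TCP pose, the force and the opening at its end, in the units of the state.
- read_state(): the state, without advancing time (a new reading comes with each control period).
- get_image(name): name is "scene" or "top" or "wrist"; returns the picture (420x560x3 uint8, red, green, blue); there is no depth.
- calibration(name): a dict with "fx", "fy", "cx", "cy" (pixels), "world_from_camera" (4x4, takes a point from camera to world coordinates). Camera axes: x right, y down, z forward; pixel columns grow to the right and rows downward; lengths in mm; the calibration is good to about 2 mm. The wrist camera is an equidistant fisheye: a pixel r from the principal point sees the ray r / f radians off the axis. A picture is of the moment at which its call begins: read the wrist's pose just before it. calibration takes no time and is no camera call; for the wrist camera it gives the pose at the moment of the call.
- finish_job(): hands the job in, once; it reports no verdict.
The state is a dict: "clock": time; "qpos": joint angles; "qd": joint speeds; "tau": joint torques, N m; "eef_pos": TCP position; "tool_rot": TCP orientation; "force": force on the tool from outside, world axes, zero at the start; "torque": the same for the moment, N m; "width": finger opening in mm.
Only numpy, scipy, OpenCV 4.12 (cv2) and the standard library are available. Lean on these libraries where they do the work, as an engineer would, in place of code of your own. Each camera call takes 0.05 s, during which the arm holds its last target. There are 200 camera calls.

TASK

Lay the larger of the two loose steel rings flat on the bed of the squeeze clamp, between its V block and its jaw, and let go. Then squeeze the clamp's two handles together steadily until the resistance peaks and gives, so that the clamp snaps over and stays shut on the ring by itself; squeeze no harder than that takes, stop as soon as they give, and let go. Leave the other things alone.

Things in the scene. Friction and masses are not known exactly. Their poses are not given: they have to be found in the camera images.
- ring: the larger plain steel ring: 50 mm outside diameter, 26 mm bore, 25 mm high, about 220 g, lying flat on the table. Origin: centre of its underside; z up along its axis
- small_ring: bystander: smaller plain steel ring, 34 mm outside diameter, 18 mm bore, 18 mm high, lying flat. Origin: centre of its underside
- clamp: the squeeze clamp, bolted down: grey bed 180 mm long (its x from -85 to +95 mm), 90 wide, 20 thick. Origin: on the table under its centre line; x points level from the handles to the V block, y across, z up. On the bed: steel V block at the +x end (120 degree V open to -x, 50 mm wide, top 54 mm above the table); ram with jaw between two low guides. Free finger room in y beside the nest
- nest (a point): where the ring's underside centre ends when pushed home against both faces of the V: on the bed, 20 mm above the table, 35 mm along the clamp's x from its origin; axes as the clamp's. With the handles open there are 8 mm between a ring here and the jaw: set the ring down about 4 mm from here towards the jaw (the clamp's -x), clear of both; as the clamp shuts, the jaw slides it home into the V
- jaw: the rubber-faced spring jaw on the ram, 26 mm wide, 22 mm high, centred 34 mm above the table. Origin: middle of its front face, which looks along the clamp's +x at the ring. It advances as the handles are squeezed and presses the ring with a spring (about 15 N when the clamp is shut)
- handle_l: the handle grip on the clamp's +y side: a round bar 10 mm thick with a black sleeve, 70 mm long, at the end of a steel shank that sticks out level past the -x end of the bed, over bare table. Origin: the joint between shank and sleeve, 64 mm above the table; x about as the clamp's. Over 20 N of push on it, at the peak or at the stop, overloads the clamp
- handle_r: the same on the clamp's -y side. After some free play (up to 6 mm each) the two, geared together, close equally. Bend of the grips and play differ each time, so the spacing at which the clamp gives cannot be told by sight; outside to outside they start 46 to 73 mm apart. Over 20 N of push on it, at the peak or at the stop, overloads the clamp
- grip_l (a point): point to squeeze on the left handle (+y side): on the axis of its 10 mm round sleeve, 40 mm from the sleeve's joint, 30 mm from the free end, 64 mm above the table, about 165 mm from the clamp's origin along its -x. Push it inwards, along the clamp's -y, from outside. Nothing is under or beside the handles
- grip_r (a point): the same point on the right handle (-y side), pushed along +y, both at once. Squeezed here, each handle needs 1 to 3 N at first, then, over 8 mm of spacing, up to 7 to 10 N at the peak (double if only one is pushed); over the next 6 mm the force falls to nothing and they jump the last 2 to 4 mm by themselves to a hard stop, 19 to 36 mm apart outside, and stay. Let go before that, they spring back
- joystick: bystander: grey hand control with a black thumb stick, 60 x 100 x 60 mm, origin under its centre
- carton: bystander: small orange carton, 90 x 150 x 55 mm, origin under its centre
- strap: bystander: red slotted clamp strap, 26 x 110 x 16 mm, lying flat, origin under its centre
Not all that is in view belongs to the job. Leave any green, orange or pink look-alike of the ring alone.

How it is judged:
By the outcome, as a careful person would: the job done as asked, in the order asked, and still so for the second after the job is handed in, with the robot touching nothing.
It also fails if it takes over 61 s, if anything falls off the work surface, if the arm or the gripper's body presses on something with over 40 N, if the wrist force passes 120 N, or if a joint passes its speed limit or range.

## Working session

There is one attempt and no reset: what is moved stays moved. The work goes in short steps, Python scripts to look and compute and a tool call to move; the robot and the scene stay as the last step left them, time stands still between calls to the robot, and variables do not carry over. Pictures are saved under pics/ and viewed, about 8 in all and at most 12, crops included, and the job is handed in when it is done.

Besides the shell and the picture viewer there is one more tool, called after ">>>" in YAML: its name, and indented under it one key for each argument. apply_moves: Moves the arm, as the interface text tells. Its arguments: {"type":"object","properties":{"targets":{"type":"array"},"jaw":{"type":"number"}},"required":["targets"]}

```bash
ls; mkdir -p pics
python3 - <<'E'
from cell import *
import cv2,numpy as np
np.set_printoptions(precision=4,suppress=True)
s=read_state();print(s['clock'],s['eef_pos'],s['tool_rot'],s['width'],s['force'])
for n in ("top","scene"):
    c=calibration(n);print(n,c['fx'],c['cx'],c['cy'],np.array(c['world_from_camera']))
    cv2.imwrite(f'pics/{n}0.png',get_image(n)[:,:,::-1])
E
```

```text
pics
0.0 [212.0991 613.7396 230.3805] [-1.5727 -0.     -0.3328] 84.96441061381248 [0.6764 0.0978 0.04  ]
top 481.1939753454123 284.37957623626966 216.0547093237318 [[  -0.0064   -0.9965    0.0838  490.5284]
 [  -0.9999    0.0055   -0.0118  -18.3194]
 [   0.0113   -0.0838   -0.9964 1319.4338]
 [   0.        0.        0.        1.    ]]
scene 402.84412681609524 280.25561353281125 213.45420190262283 [[   0.8718    0.3158   -0.3744  936.9365]
 [   0.4898   -0.5676    0.6618 -647.6901]
 [  -0.0035   -0.7603   -0.6495  667.184 ]
 [   0.        0.        0.        1.    ]]
```

View pics/top0.png

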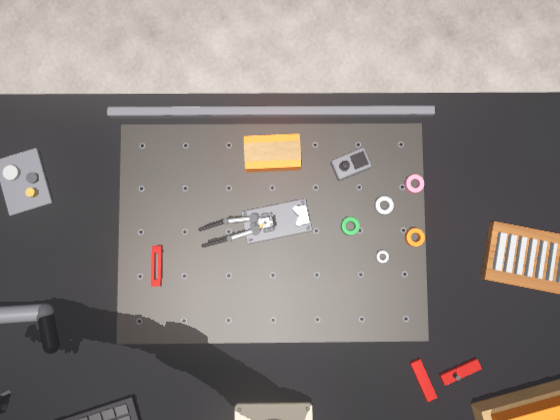

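View pics/scene0.png

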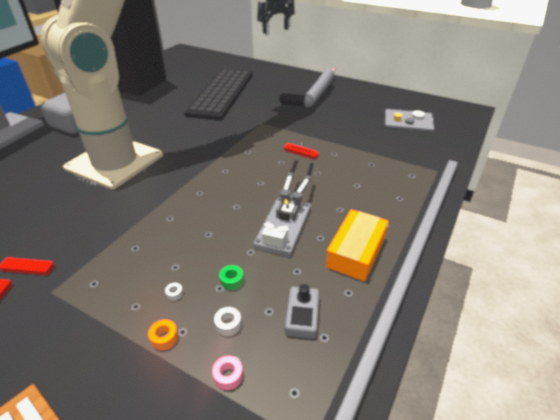

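The top view's candidates for the ring are white large (384,205), white small (382,257), green (350,226), orange (415,237) and pink (415,183). The larger plain steel one is at (384,205). The clamp is at about (278,221), with its handles to the left at (203,229) and (205,244).

```bash
cat > h.py <<'E'
from cell import *
import cv2,numpy as np
from scipy.spatial.transform import Rotation as R
np.set_printoptions(precision=3,suppress=True)
def ray(c,u,v,fish=False):
    x=(u-c['cx'])/c['fx'];y=(v-c['cy'])/c['fy']
    if fish:
        r=np.hypot(x,y);k=np.sin(r)/max(r,1e-9);d=np.array([x*k,y*k,np.cos(r)])
    else: d=np.array([x,y,1.])
    T=np.array(c['world_from_camera']);return T[:3,3],T[:3,:3]@d
def onz(c,u,v,z,fish=False):
    o,d=ray(c,u,v,fish);return o+d*(z-o[2])/d[2]
def proj(c,p,fish=False):
    T=np.array(c['world_from_camera']);q=T[:3,:3].T@(np.array(p)-T[:3,3])
    if fish:
        r=np.hypot(*q[:2]);a=np.arctan2(r,q[2])/max(r,1e-9);return np.array([c['cx']+c['fx']*q[0]*a,c['cy']+c['fy']*q[1]*a])
    return np.array([c['cx']+c['fx']*q[0]/q[2],c['cy']+c['fy']*q[1]/q[2]])
def tool(s): return R.from_euler('xyz',s['tool_rot']).as_matrix()
def plan(s,p,yaw=None):
    M=tool(s);d=M.T@(np.array(p)-s['eef_pos'])/40
    return d
E
python3 - <<'E'
from h import *
im=cv2.imread('pics/top0.png');c=calibration('top')
hsv=cv2.cvtColor(im,cv2.COLOR_BGR2HSV)
m=((hsv[...,2]>170)&(hsv[...,1]<40)).astype(np.uint8)
n,l,st,ce=cv2.connectedComponentsWithStats(m)
for i in range(1,n):
    if 195<ce[i][0]<440 and 130<ce[i][1]<340 and st[i][4]>8: print(ce[i],st[i],onz(c,*ce[i],25))
# bed grey
x0,y0,x1,y1=190,180,430,290
cv2.imwrite('pics/crop.png',np.hstack([cv2.resize(im[190:257,195:320],None,fx=4.4,fy=4.4,interpolation=2),cv2.resize(im[190:257,365:421],None,fx=4.4,fy=4.4,interpolation=2)]))
for p in [(243,205),(306,199),(312,234),(246,243)]: print(onz(c,*p,20))
print(tool(read_state()))
cw=calibration('wrist');print(cw['fx'],cw['cx'],cw['cy'],np.array(cw['world_from_camera']))
E
```

```text
[315.8 144. ] [313 142   5   6  10] [ 796.741 -120.925   25.   ]
[347.725 164.824] [332 149  39  30 335] [ 738.675 -207.409   25.   ]
[409.9  186.85] [407 181  10  10  20] [ 677.255 -375.833   25.   ]
[228.368 187.632] [226 185   6   7  19] [677.477 117.603  25.   ]
[271.966 187.379] [269 184   7   8  29] [677.601  -0.502  25.   ]
[315.45 187.35] [313 184   6   7  20] [ 677.115 -118.55    25.   ]
[384.283 204.774] [376 196  18  19 212] [ 628.573 -304.772   25.   ]
[263.037 284.56 ] [  155   199   210   144 20034] [416.365  24.413  25.   ]
[360.5   231.083] [358 227   5   7  12] [ 557.554 -238.758   25.   ]
[382.439 256.252] [376 250  13  14 107] [ 489.525 -296.484   25.   ]
[360.172 273.897] [357 271   7   7  29] [ 442.837 -235.617   25.   ]
[404.312 273.562] [402 271   6   7  16] [ 442.917 -354.161   25.   ]
[406.75  318.917] [404 316   5   6  12] [ 323.048 -357.38    25.   ]
[630.489  78.329  20.   ]
[646.004 -92.837  20.   ]
[ 550.687 -108.096   20.   ]
[527.474  70.172  20.   ]
[[ 0.945 -0.001  0.327]
 [-0.327 -0.002  0.945]
 [ 0.    -1.    -0.002]]
325.19226210127806 282.59809301587313 208.77320730541982 [[  0.327   0.901   0.284 138.691]
 [  0.945  -0.312  -0.099 640.555]
 [ -0.      0.301  -0.954 372.148]
 [  0.      0.      0.      1.   ]]
```

View pics/crop.png

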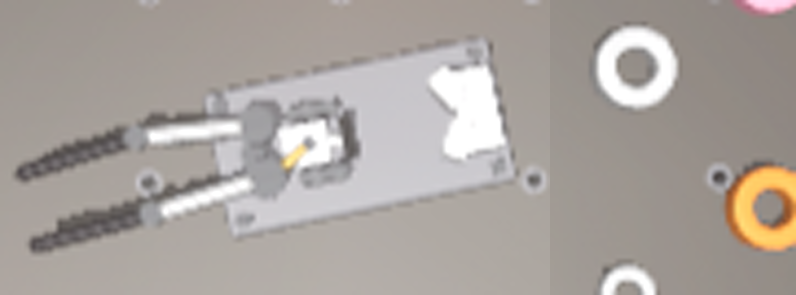

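Crop: the chosen ring is the plain steel, larger one (crop (636,68)), with small steel and orange ones below it. The clamp's V block is at the right end and the handles are at the left. I'm moving towards the ring, turning the tool to the clamp's axes.

>>> apply_moves:
  targets:
    - [0.69, 0, -0.73, 0, 1, 0]
    - [0.78, 0, -0.62, 0, 1, 0]
    - [0.86, 0, -0.51, 0, 1, 0]
    - [0.92, 0, -0.38, 0, 1, 0]
    - [0.97, 0, -0.25, 0, 1, 0]
    - [0.99, 0, -0.11, 0, 1, 0]
    - [1, 0, 0.02, 0, 1, 0]
    - [0.98, 0, 0.2, 0, 0.4, 0]
    - [0.98, 0, 0.21, 0, 0, 0]
    - [0.98, 0, 0.21, 0, 0, 0]
    - [0.98, 0, 0.21, 0, 0, 0]
    - [0, 0, 0, 0, 0, 0]
  jaw: 1

```text
clock: 1.6
eef_pos: [395.2, 210.6, 231.3]
tool_rot: [-1.571, -0.001, -1.372]
force: [0.2, 0.7, 0.3]
width: 85.2
```

Run:
```python
from h import *
s=read_state();print(s['clock'],s['eef_pos'],s['tool_rot'],s['qpos'],s['force']);print(tool(s))
c=calibration('wrist');im=get_image('wrist')[:,:,::-1];cv2.imwrite('pics/w1.png',im)
import pickle;pickle.dump(c,open('w1.pkl','wb'))
ct=calibration('top')
P=np.array([onz(ct,195+u/4.4,190+v/4.4,20)[:2] for u,v in [(208,97),(488,38),(517,178),(235,236)]]);print(P)
a=P[1]-P[0]+P[2]-P[3];print(np.degrees(np.arctan2(a[1],a[0])),np.linalg.norm(a)/2,P.mean(0))
u=a/np.linalg.norm(a);print('origin',P.mean(0)-5*u)
```

```text
1.6 [395.202 210.592 231.337] [-1.571 -0.001 -1.372] [-0.824  0.362  0.362  2.062 -0.184  0.749 -0.149] [0.236 0.692 0.315]
[[ 0.197  0.     0.98 ]
 [-0.98  -0.001  0.197]
 [ 0.001 -1.    -0.   ]]
[[ 611.306   80.283]
 [ 647.001  -92.6  ]
 [ 560.274 -109.557]
 [ 525.721   63.685]]
-78.52737355202875 176.5908694093675 [586.076 -14.547]
origin [585.081  -9.647]
```

View pics/w1.png

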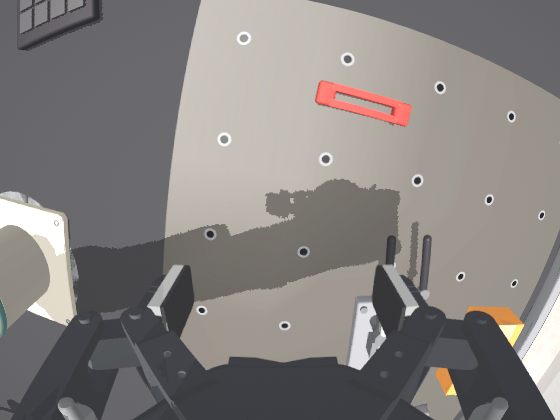

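The wrist picture shows both handle tips at (391,240) and (428,240), with the bed at (360,310). The tool angle of -78.6° matches the clamp's -78.5°. Going over the ring.

>>> apply_moves:
  targets:
    - [1, 0, 0.23, 0, 0, 0]
    - [1, 0, 0.23, 0, 0, 0]
    - [1, 0, 0.23, 0, 0, 0]
    - [1, 0, 0.23, 0, 0, 0]
    - [1, 0, 0.23, 0, 0, 0]
    - [1, 0, 0.23, 0, 0, 0]
    - [1, 0, 0.23, 0, 0, 0]
    - [1, 0, 0.23, 0, 0, 0]
    - [1, 0, 0.23, 0, 0, 0]
    - [1, 0, 0.23, 0, 0, 0]
    - [1, 0, 0.23, 0, 0, 0]
    - [1, 0, 0.23, 0, 0, 0]

```text
clock: 3.15
eef_pos: [601.2, -232.8, 230.7]
tool_rot: [-1.571, 0.002, -1.363]
force: [0.6, 0.1, -1.0]
width: 84.9
```

>>> apply_moves:
  targets:
    - [1, 0.8, 0.23, 0, 0, 0]
    - [0.8, 0.9, 0.2, 0, 0, 0]
    - [0, 0.5, 0, 0, 0, 0]
    - [0, 0, 0, 0, 0, 0]

```text
clock: 3.65
eef_pos: [630.6, -297.8, 140.9]
tool_rot: [-1.574, 0.004, -1.364]
force: [-0.0, -0.1, 1.3]
width: 85.8
```

Run:
```python
from h import *
s=read_state();print(s['clock'],s['eef_pos'],s['tool_rot'],s['force'])
c=calibration('wrist');im=get_image('wrist')[:,:,::-1].copy()
g=proj(c,[628.6,-304.8,25],True);print(g)
hsv=cv2.cvtColor(im,cv2.COLOR_BGR2HSV)
m=((hsv[...,2]>150)&(hsv[...,1]<40)).astype(np.uint8)
cs,_=cv2.findContours(m,cv2.RETR_EXTERNAL,cv2.CHAIN_APPROX_NONE)
for k in cs:
    if cv2.contourArea(k)>300:
        (x,y),(a,b),t=cv2.fitEllipse(k);print((x,y),a,b,onz(c,x,y,25,True),plan(s,onz(c,x,y,25,True)))
cv2.imwrite('pics/w2.png',im)
```

```text
3.65 [ 630.623 -297.812  140.866] [-1.574  0.004 -1.364] [-0.009 -0.131  1.347]
[279.425 213.949]
(320.25750732421875, 305.1025390625) 39.870792388916016 48.71811294555664 [ 684.817 -386.094   25.   ] [2.451 2.883 0.883]
(402.8804016113281, 293.16522216796875) 13.13471794128418 61.16548156738281 [ 762.603 -359.992   25.   ] [2.211 2.877 2.92 ]
(163.9258270263672, 289.1302490234375) 13.598334312438965 65.81184387207031 [ 534.534 -403.096   25.   ] [ 2.097  2.897 -2.881]
(538.8580322265625, 316.0365905761719) 56.18623733520508 228.82400512695312 [ 983.211 -373.608   25.   ] [3.674 2.854 8.248]
(531.99072265625, 205.78158569335938) 24.454435348510742 226.79884338378906 [ 882.748 -243.516   25.   ] [-0.024  2.876  6.457]
(430.2472839355469, 142.8800811767578) 69.28132629394531 130.78720092773438 [ 740.704 -216.961   25.   ] [-1.401  2.893  3.117]
(157.16893005371094, 164.66213989257812) 171.45477294921875 271.0006408691406 [ 518.85  -283.472   25.   ] [-0.911  2.909 -2.652]
(354.82244873046875, 67.1917724609375) 119.47268676757812 194.21131896972656 [ 662.019 -173.952   25.   ] [-2.857  2.905  1.412]
```

View pics/w2.png

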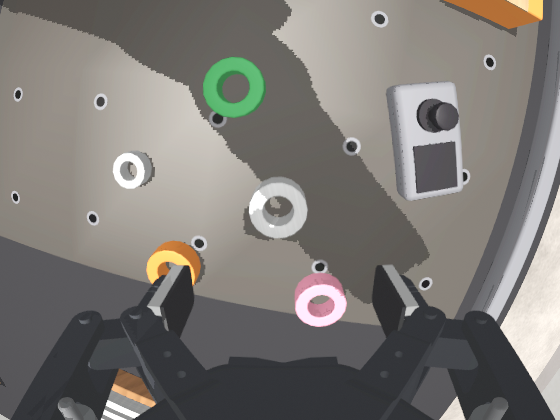

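The wrist view shows the steel ring at about (278,208), in the arm's shadow. Pink (320,299), orange (173,265) and green (233,87) are clear of the fingers' path.

Run:
```python
from h import *
s=read_state();c=calibration('wrist');im=cv2.imread('pics/w2.png')
g=cv2.GaussianBlur(cv2.cvtColor(im,cv2.COLOR_BGR2GRAY),(0,0),1)[150:270,215:345]
h=cv2.HoughCircles(g,cv2.HOUGH_GRADIENT,1,15,param1=90,param2=14,minRadius=12,maxRadius=36)
for x,y,r in h[0][:6]: 
    p=onz(c,x+215,y+150,25,True);e=onz(c,x+215+r,y+150,25,True);print(x+215,y+150,r,p,np.linalg.norm(e-p),plan(s,[*p[:2],1]))
```

```text
278.5 207.5 30.2 [ 628.155 -300.62    25.   ] 25.262254696129787 [ 0.048  3.543 -0.095]
267.5 218.5 15.0 [ 621.018 -312.043   25.   ] 12.669038856873847 [ 0.291  3.543 -0.328]
289.5 218.5 15.0 [ 639.2   -308.228   25.   ] 12.68837487337736 [0.291 3.543 0.136]
```

>>> apply_moves:
  targets:
    - [0.07, 0.8, -0.1, 0, 0, 0]
    - [0, 0.9, 0, 0, 0, 0]
    - [0, 0.8, 0, 0, 0, 0]
    - [0, 0.6, 0, 0, 0, 0]
    - [0, 0.3, 0, 0, 0, 0]
    - [0, 0.1, 0, 0, 0, 0]
    - [0, 0, 0, 0, 0, 0]
    - [0, 0, 0, 0, 0, 0]

```text
clock: 4.7
eef_pos: [628.7, -304.9, 4.4]
tool_rot: [-1.569, -0.001, -1.366]
force: [-0.4, -0.7, 0.1]
width: 85.5
```

>>> apply_moves:
  targets:
    - [0, 0, 0, 0, 0, 0]
    - [0, 0, 0, 0, 0, 0]
    - [0, 0, 0, 0, 0, 0]
    - [0, 0, 0, 0, 0, 0]
    - [0, 0, 0, 0, 0, 0]
    - [0, 0, 0, 0, 0, 0]
    - [0, 0, 0, 0, 0, 0]
    - [0, 0, 0, 0, 0, 0]
  jaw: -1

```text
clock: 5.7
eef_pos: [628.5, -304.7, 4.1]
tool_rot: [-1.57, -0.001, -1.366]
force: [-1.6, 0.8, 6.2]
width: 47.6
```

>>> apply_moves:
  targets:
    - [0, -0.3, 0, 0, 0, 0]
    - [0, -0.7, 0, 0, 0, 0]
    - [0, -1, 0, 0, 0, 0]
    - [0, -1, 0, 0, 0, 0]
    - [0, -0.5, 0, 0, 0, 0]
    - [0, 0, 0, 0, 0, 0]
    - [0, 0, 0, 0, 0, 0]

```text
clock: 6.58
eef_pos: [626.9, -303.5, 141.4]
tool_rot: [-1.573, 0.002, -1.366]
force: [-0.3, 1.0, -2.2]
width: 47.9
```

Run:
```python
from h import *
s=read_state();print(s['clock'],s['eef_pos'],s['tool_rot'],s['force'],s['width'])
c=calibration('wrist');im=get_image('wrist')[:,:,::-1].copy()
cv2.imwrite('pics/w3.png',cv2.resize(im[180:360,160:400],None,fx=3,fy=3))
M=tool(s);e=np.array(s['eef_pos'])
for k in (0,5,10,15,20): print(k,proj(c,e-k*M[:,1],True))
```

```text
6.575 [ 626.937 -303.542  141.363] [-1.573  0.002 -1.366] [-0.349  0.973 -2.247] 47.88702795977223
0 [283.75  274.241]
5 [283.797 279.236]
10 [283.847 284.514]
15 [283.899 290.097]
20 [283.955 296.008]
```

View pics/w3.png

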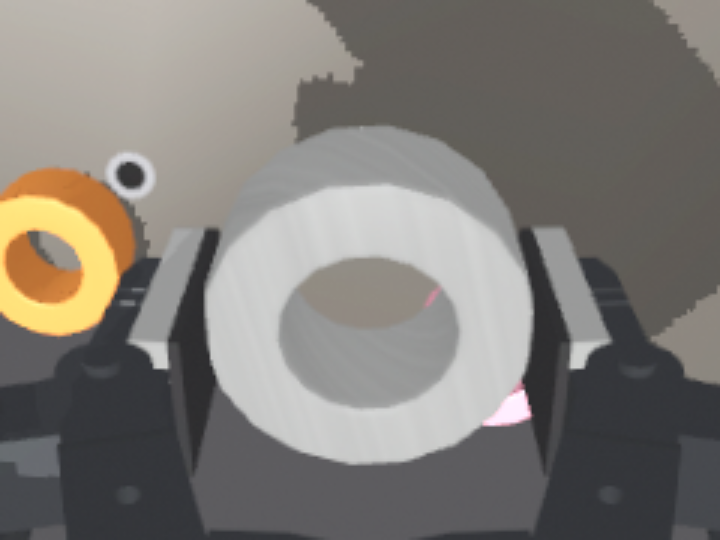

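The crop shows the ring held squarely between the pads, with its top face centre at crop (368,325). It sits a few mm behind the TCP along tool x. Moving to just past the clamp to measure it.

>>> apply_moves:
  targets:
    - [-0.5, 0, 0.05, 0, 0, 0]
    - [-0.9, 0, 0.09, 0, 0, 0]
    - [-1, 0, 0.1, 0, 0, 0]
    - [-1, 0, 0.1, 0, 0, 0]
    - [-0.8, 0, 0.08, 0, 0, 0]
    - [-0.34, 0, 0.04, 0, 0, 0]
    - [0, 0, 0, 0, 0, 0]
    - [0, 0, 0, 0, 0, 0]

```text
clock: 7.62
eef_pos: [609.1, -124.9, 143.3]
tool_rot: [-1.571, -0.002, -1.368]
force: [0.1, 0.1, -1.9]
width: 47.7
```

Run:
```python
from h import *
s=read_state();print(s['clock'],s['eef_pos'],s['tool_rot'],s['width'])
c=calibration('wrist');im=get_image('wrist')[:,:,::-1].copy()
cv2.imwrite('pics/w4raw.png',im)
import pickle;pickle.dump((s,c),open('w4.pkl','wb'))
M=tool(s);e=np.array(s['eef_pos'])
p=onz(c,282.7,288.3,e[2]+21,True);print('ring rel tool',M.T@(p-e))
cv2.imwrite('pics/w4.png',cv2.resize(im[0:300,130:530],None,fx=2,fy=2,interpolation=cv2.INTER_CUBIC))
```

```text
7.625 [ 609.083 -124.864  143.345] [-1.571 -0.002 -1.368] 47.741160672081726
ring rel tool [ -4.619 -21.008  -0.556]
```

View pics/w4.png

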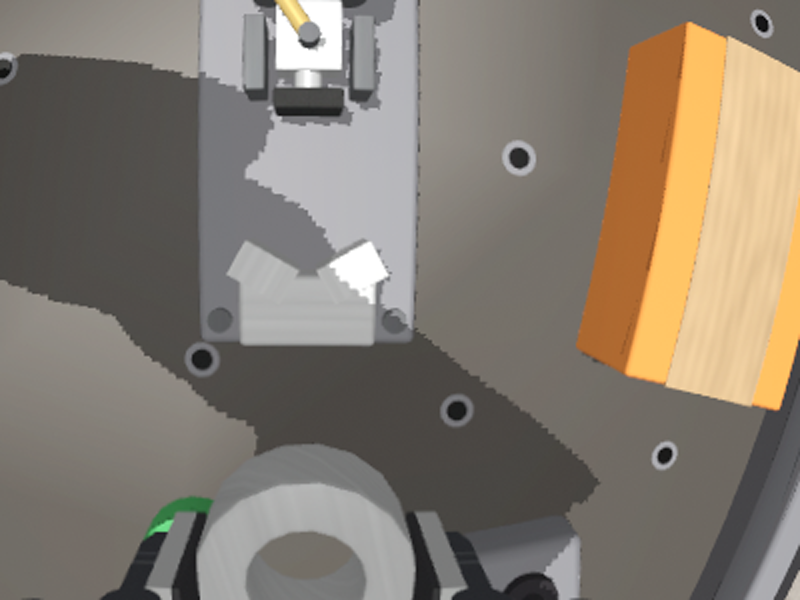

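The wrist view shows the bed's V end corners at crop (202,341) and (413,341). The V block is centred at (308,290), and the jaw front spans (275–342, ~108).

Run:
```python
from h import *
import pickle
s,c=pickle.load(open('w4.pkl','rb'));M=tool(s);e=np.array(s['eef_pos'])
f=lambda u,v,z:onz(c,130+u/2,v/2,z,True)
Q={'bedL':(202,341,20),'bedR':(413,341,20),'bedL0':(201,60,20),'bedR0':(417,60,20),'jawLtop':(275,108,45),'jawRtop':(342,108,45),'jawLbot':(276,115,23),'jawRbot':(343,115,23),'armL':(247,241,54),'armR':(369,241,54),'vin':(311,276,54),'backL':(240,345,54),'backR':(375,345,54)}
P={k:f(*q) for k,q in Q.items()}
for k,p in P.items(): print(k,p,'tool',(M.T@(p-e))[[0,2]])
mid=(P['bedL']+P['bedR'])/2; d=P['bedR']-P['bedL'];print(np.linalg.norm(d))
ax=(P['bedL']-P['bedL0']+P['bedR']-P['bedR0']);print('angle edge',np.degrees(np.arctan2(ax[1],ax[0])),'angle end',np.degrees(np.arctan2(d[1],d[0]))-90,'tool',np.degrees(s['tool_rot'][2]))
```

```text
bedL [ 560.795 -105.683   20.   ] tool [-28.716 -43.423]
bedR [647.01  -87.963  20.   ] tool [-28.711  44.594]
bedL0 [538.278   9.451  20.   ] tool [-146.026  -42.293]
bedR0 [623.398  27.166  20.   ] tool [-146.237   44.65 ]
jawLtop [573.843  -9.677  45.   ] tool [-120.086  -11.311]
jawRtop [597.499  -4.77   45.   ] tool [-120.128   12.848]
jawLbot [573.1   -8.92  23.  ] tool [-121.014  -11.885]
jawRbot [598.921  -3.553  23.   ] tool [-121.071   14.489]
armL [574.322 -59.665  54.   ] tool [-71.011 -20.91 ]
armR [616.36  -50.995  54.   ] tool [-71.038  22.013]
vin [598.924 -67.512  54.   ] tool [-58.37    1.608]
backL [578.802 -97.083  54.   ] tool [-33.457 -24.057]
backR [626.708 -87.238  54.   ] tool [-33.453  24.85 ]
88.0167631472572
angle edge -78.67186930193037 angle end -78.38551412412792 tool -78.38233067639722
```

>>> apply_moves:
  targets:
    - [-0.5, 0, 0.03, 0, 0, 0]
    - [-0.9, 0, 0, 0, 0, 0]
    - [-0.6, 0, 0, 0, 0, 0]
    - [-0.19, 0.3, 0, 0, 0, 0]
    - [0, 0.6, 0, 0, 0, 0]
    - [0, 0.6, 0, 0, 0, 0]
    - [0, 0.5, 0, 0, 0, 0]
    - [0, 0, 0, 0, 0, 0]
    - [0, 0, 0, 0, 0, 0]

```text
clock: 8.8
eef_pos: [592.9, -37.5, 63.6]
tool_rot: [-1.57, -0.001, -1.367]
force: [-0.3, 0.4, -1.4]
width: 47.4
```

Run:
```python
from h import *
import pickle
s,c=pickle.load(open('w4.pkl','rb'));M=tool(s);e=np.array(s['eef_pos'])
t=e+M@[-87.6,0,1.2];t[2]=24.5
s=read_state();print(t,s['eef_pos'],plan(s,t))
```

```text
[592.617 -38.817  24.5  ] [592.864 -37.52   63.56 ] [ 0.03   0.977 -0.013]
```

>>> apply_moves:
  targets:
    - [0.03, 0.3, -0.01, 0, 0, 0]
    - [0, 0.3, 0, 0, 0, 0]
    - [0, 0.2, 0, 0, 0, 0]
    - [0, 0.1, 0, 0, 0, 0]
    - [0, 0.05, 0, 0, 0, 0]
    - [0, 0, 0, 0, 0, 0]
    - [0, 0, 0, 0, 0, 0]

```text
clock: 9.68
eef_pos: [592.6, -38.1, 25.6]
tool_rot: [-1.57, -0.0, -1.366]
force: [0.1, -0.3, -2.2]
width: 48.2
```

>>> apply_moves:
  targets:
    - [0, 0.02, 0, 0, 0, 0]
    - [0, 0, 0, 0, 0, 0]
    - [0, 0, 0, 0, 0, 0]

```text
clock: 10.05
eef_pos: [592.3, -38.0, 24.5]
tool_rot: [-1.571, 0.0, -1.366]
force: [-0.9, 0.1, -2.5]
width: 47.2
```

>>> apply_moves:
  targets:
    - [0, 0.02, 0, 0, 0, 0]
    - [0, 0, 0, 0, 0, 0]
    - [0, 0, 0, 0, 0, 0]

```text
clock: 10.42
eef_pos: [592.5, -38.1, 24.1]
tool_rot: [-1.57, 0.0, -1.366]
force: [-1.4, 0.1, 4.5]
width: 48.0
```

>>> apply_moves:
  targets:
    - [0, 0, 0, 0, 0, 0]
    - [0, 0, 0, 0, 0, 0]
    - [0, 0, 0, 0, 0, 0]
    - [0, 0, 0, 0, 0, 0]
    - [0, 0, 0, 0, 0, 0]
    - [0, -0.4, 0, 0, 0, 0]
    - [0, -1, 0, 0, 0, 0]
    - [0, -1, 0, 0, 0, 0]
    - [0, -0.9, 0, 0, 0, 0]
    - [0, 0, 0, 0, 0, 0]
    - [0, 0, 0, 0, 0, 0]
  jaw: 1

```text
clock: 11.8
eef_pos: [592.0, -37.8, 156.0]
tool_rot: [-1.571, 0.0, -1.366]
force: [0.1, -0.4, -0.5]
width: 85.3
```

Run:
```python
from h import *
s=read_state();print(s['clock'],s['eef_pos'],s['tool_rot'],s['width'])
c=calibration('wrist');im=get_image('wrist')[:,:,::-1].copy()
cv2.imwrite('pics/w5raw.png',im)
import pickle;pickle.dump((s,c),open('w5.pkl','wb'))
cv2.imwrite('pics/w5.png',cv2.resize(im[0:300,130:430],None,fx=2,fy=2,interpolation=cv2.INTER_CUBIC))
```

```text
11.8 [592.029 -37.806 156.007] [-1.571  0.    -1.366] 85.3454266877559
```

View pics/w5.png

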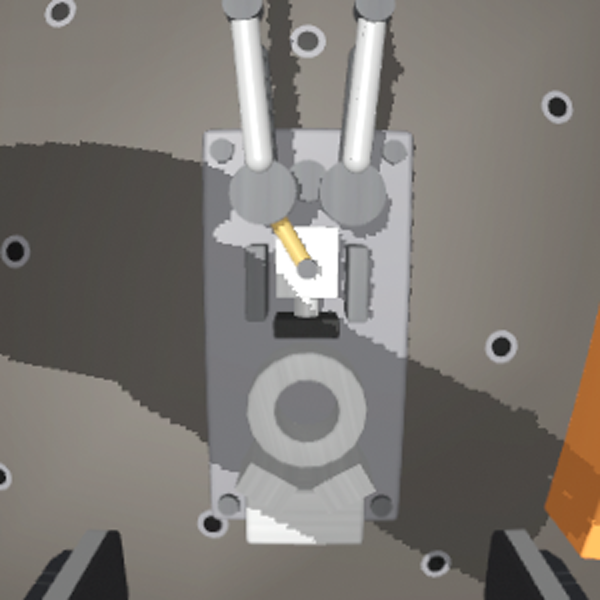

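The view shows the ring lying flat and clear of both the jaw (309,325) and the V (307,480), with the handle joints at (243,5) and (373,5). Going to the handles.

>>> apply_moves:
  targets:
    - [-0.6, 0, 0, 0, 0, 0]
    - [-1, 0, 0, 0, 0, 0]
    - [-1, 0, 0, 0, 0, 0]
    - [-1, 0, 0, 0, 0, 0]
    - [-1, 0, 0, 0, 0, 0]
    - [-0.5, 0, 0, 0, 0, 0]
    - [0, 0, 0, 0, 0, 0]
    - [0, 0, 0, 0, 0, 0]

```text
clock: 12.85
eef_pos: [551.3, 159.3, 155.6]
tool_rot: [-1.571, -0.002, -1.369]
force: [-0.2, -0.2, -0.7]
width: 85.2
```

Run:
```python
from h import *
import pickle
s,c=pickle.load(open('w5.pkl','rb'));M=tool(s);e=np.array(s['eef_pos'])
for q in [(243,5),(373,5)]: print('joint',(M.T@(onz(c,130+q[0]/2,q[1]/2,64,True)-e))[[0,2]])
p=onz(c,130+307/2,411/2,45,True);print('ring',(M.T@(p-e))[[0,2]])
s=read_state();print(s['clock'],s['eef_pos'],s['tool_rot'],s['width'])
c=calibration('wrist');im=get_image('wrist')[:,:,::-1].copy()
cv2.imwrite('pics/w6raw.png',im)
pickle.dump((s,c),open('w6.pkl','wb'))
cv2.imwrite('pics/w6.png',cv2.resize(im[60:360,130:430],None,fx=2,fy=2,interpolation=cv2.INTER_CUBIC))
```

```text
joint [-158.941  -22.553]
joint [-159.043   23.745]
ring [-1.866  0.313]
12.85 [551.329 159.282 155.586] [-1.571 -0.002 -1.369] 85.16652361804857
```

View pics/w6.png

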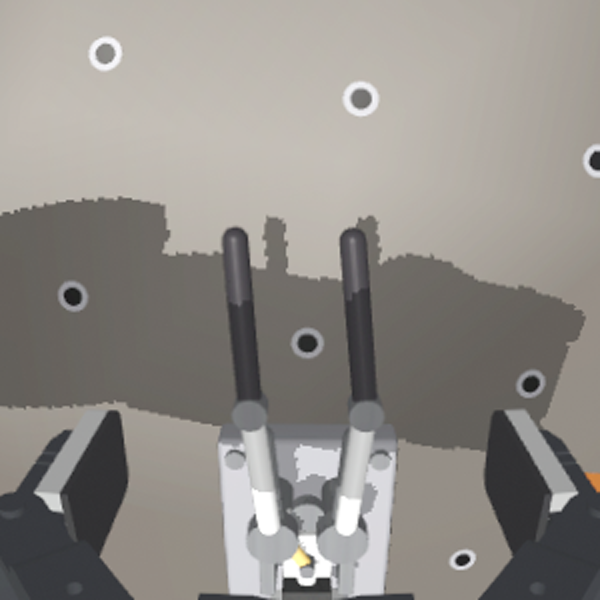

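Handles: the joints are at (250,412) and (367,412), the free ends at (235,230) and (352,232), bent to one side. Computing the grip points.

Run:
```python
from h import *
import pickle
s,c=pickle.load(open('w6.pkl','rb'));M=tool(s);e=np.array(s['eef_pos'])
f=lambda u,v:(M.T@(onz(c,130+u/2,60+v/2,64,True)-e))[[0,2]]
for j,t in [((248,400),(235,230)),((366,400),(352,232))]:
    a,b=f(*j),f(*t);print(a,b,np.linalg.norm(a-b),'grip',a+(b-a)*40/70)
im=cv2.cvtColor(cv2.imread('pics/w6raw.png'),cv2.COLOR_BGR2GRAY)
```

```text
[ 37.752 -23.341] [-31.179 -26.181] 68.98957887715476 grip [ -1.637 -24.964]
[37.801 23.873] [-30.36   16.681] 68.53935863276556 grip [-1.148 19.764]
```

>>> apply_moves:
  targets:
    - [-0.03, 0.5, -0.065, 0, 0, 0]
    - [0, 0.9, 0, 0, 0, 0]
    - [0, 0.8, 0, 0, 0, 0]
    - [0, 0.5, 0, 0, 0, 0]
    - [0, 0.2, 0, 0, 0, 0]
    - [0, 0, 0, 0, 0, 0]
    - [0, 0, 0, 0, 0, 0]

```text
clock: 13.78
eef_pos: [548.9, 162.1, 40.6]
tool_rot: [-1.569, -0.0, -1.367]
force: [-0.8, -0.7, 0.7]
width: 85.5
```

>>> apply_moves:
  targets:
    - [0, 0, 0, 0, 0, 0]
    - [0, 0, 0, 0, 0, 0]
    - [0, 0, 0, 0, 0, 0]
    - [0, 0, 0, 0, 0, 0]
  jaw: 0.42

```text
clock: 14.28
eef_pos: [548.1, 162.4, 39.8]
tool_rot: [-1.571, 0.0, -1.366]
force: [0.3, -0.3, 0.7]
width: 60.2
```

Run:
```python
from h import *
s=read_state();print(s['clock'],s['eef_pos'],s['force'],s['width'])
im=get_image('wrist')[:,:,::-1].copy()
cv2.imwrite('pics/w7.png',cv2.resize(im[180:360,160:400],None,fx=3,fy=3,interpolation=cv2.INTER_CUBIC))
```

```text
14.275 [548.089 162.389  39.777] [ 0.326 -0.307  0.667] 60.2082954827319
```

View pics/w7.png

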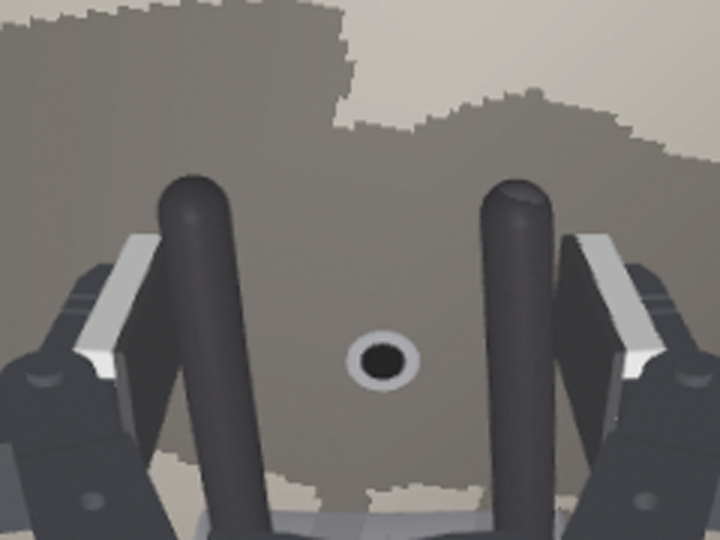

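The crop shows both pads straddling the sleeves at the right height, with small gaps on each side. From here I'll track the handles numerically and close in small steps.

```bash
cat > t.py <<'E'
from h import *
s=read_state();F=tool(s).T@np.array(s['force'])
im=get_image('wrist');g=im.astype(int).max(2)[246:252].mean(0)
on=np.where(g[195:365]<88)[0]+195
runs=[(r[0],r[-1]) for r in np.split(on,np.where(np.diff(on)>1)[0]+1) if len(r)>5]
cv2.imwrite('pics/t_last.png',im[:,:,::-1])
print(round(s['clock'],2),'w',round(s['width'],1),'Ftool',F,runs,'tau7',np.array(s['tau'])[-1])
E
python3 t.py
```

```text
14.32 w 60.2 Ftool [-0.133 -0.656  0.334] [(np.int64(213), np.int64(236)), (np.int64(320), np.int64(343))] tau7 -1.905005774460733e-05
```

>>> apply_moves:
  targets:
    - [0, 0, 0, 0, 0, 0]
    - [0, 0, 0, 0, 0, 0]
    - [0, 0, 0, 0, 0, 0]
  jaw: 0.22

```text
clock: 14.75
eef_pos: [548.3, 162.4, 39.7]
tool_rot: [-1.57, 0.0, -1.366]
force: [0.5, -0.1, 0.6]
width: 52.2
```

```bash
python3 t.py
```

```text
14.75 w 52.2 Ftool [ 0.162 -0.638  0.476] [(np.int64(219), np.int64(242)), (np.int64(315), np.int64(338))] tau7 -0.0067566421057563275
```

>>> apply_moves:
  targets:
    - [0, 0, 0, 0, 0, 0]
    - [0, 0, 0, 0, 0, 0]
  jaw: 0.15

```text
clock: 15.05
eef_pos: [548.6, 162.5, 39.9]
tool_rot: [-1.57, 0.0, -1.366]
force: [1.5, -0.1, 0.8]
width: 48.9
```

```bash
python3 t.py
```

```text
15.05 w 48.9 Ftool [ 0.411 -0.81   1.485] [(np.int64(222), np.int64(233)), (np.int64(236), np.int64(245)), (np.int64(311), np.int64(334))] tau7 -0.022425513016059995
```

>>> apply_moves:
  targets:
    - [0, 0, 0.015, 0, 0, 0]
    - [0, 0, 0, 0, 0, 0]
  jaw: 0.11

```text
clock: 15.35
eef_pos: [548.7, 162.5, 39.7]
tool_rot: [-1.571, 0.0, -1.366]
force: [2.0, 0.0, 1.2]
width: 47.4
```

```bash
python3 t.py
```

```text
15.35 w 47.4 Ftool [ 0.366 -1.175  1.995] [(np.int64(224), np.int64(232)), (np.int64(238), np.int64(247)), (np.int64(308), np.int64(331))] tau7 -0.023309459793381393
```

>>> apply_moves:
  targets:
    - [0, 0, 0.01, 0, 0, 0]
    - [0, 0, 0, 0, 0, 0]
  jaw: 0.07

```text
clock: 15.65
eef_pos: [548.7, 162.5, 39.7]
tool_rot: [-1.571, 0.0, -1.366]
force: [0.5, 1.3, 2.1]
width: 45.6
```

```bash
python3 t.py
```

```text
15.65 w 45.6 Ftool [-1.226 -2.056  0.722] [(np.int64(226), np.int64(233)), (np.int64(242), np.int64(249)), (np.int64(306), np.int64(328))] tau7 -0.03413555561564863
```

>>> apply_moves:
  targets:
    - [0, 0, 0, 0, 0, 0]
    - [0, 0, 0, 0, 0, 0]
  jaw: 0.04

```text
clock: 15.95
eef_pos: [548.8, 162.5, 39.6]
tool_rot: [-1.571, 0.0, -1.366]
force: [-0.0, 0.0, 1.6]
width: 44.5
```

```bash
python3 t.py
```

```text
15.95 w 44.5 Ftool [-0.024 -1.627  0.002] [(np.int64(228), np.int64(233)), (np.int64(244), np.int64(251)), (np.int64(304), np.int64(326))] tau7 -0.020492789335548878
```

>>> apply_moves:
  targets:
    - [0, 0, 0, 0, 0, 0]
    - [0, 0, 0, 0, 0, 0]
  jaw: 0.01

```text
clock: 16.25
eef_pos: [548.8, 162.5, 39.7]
tool_rot: [-1.571, 0.0, -1.366]
force: [-1.2, 1.2, 3.3]
width: 43.0
```

```bash
python3 t.py
```

```text
16.25 w 43.0 Ftool [-1.453 -3.299 -0.951] [(np.int64(229), np.int64(234)), (np.int64(246), np.int64(253)), (np.int64(302), np.int64(325))] tau7 -0.017230301164090633
```

>>> apply_moves:
  targets:
    - [0, 0, -0.005, 0, 0, 0]
    - [0, 0, 0, 0, 0, 0]
  jaw: -0.015

```text
clock: 16.55
eef_pos: [548.8, 162.5, 39.8]
tool_rot: [-1.571, 0.0, -1.366]
force: [-0.2, 0.8, 4.1]
width: 42.2
```

```bash
python3 t.py
```

```text
16.55 w 42.2 Ftool [-0.771 -4.092 -0.018] [(np.int64(231), np.int64(236)), (np.int64(247), np.int64(254)), (np.int64(301), np.int64(323))] tau7 -0.01006373728159815
```

>>> apply_moves:
  targets:
    - [0, 0, 0, 0, 0, 0]
    - [0, 0, 0, 0, 0, 0]
  jaw: -0.04

```text
clock: 16.85
eef_pos: [548.8, 162.6, 39.9]
tool_rot: [-1.571, 0.0, -1.366]
force: [-1.4, 0.3, 5.8]
width: 41.1
```

```bash
python3 t.py
```

```text
16.85 w 41.1 Ftool [-0.601 -5.781 -1.273] [(np.int64(232), np.int64(237)), (np.int64(249), np.int64(255)), (np.int64(299), np.int64(322))] tau7 -0.0024734740873100236
```

>>> apply_moves:
  targets:
    - [0, 0, -0.008, 0, 0, 0]
    - [0, 0, 0, 0, 0, 0]
  jaw: -0.065

```text
clock: 17.15
eef_pos: [548.8, 162.6, 40.0]
tool_rot: [-1.57, 0.0, -1.366]
force: [-0.8, 1.1, 6.9]
width: 39.8
```

```bash
python3 t.py
```

```text
17.15 w 39.8 Ftool [-1.237 -6.889 -0.531] [(np.int64(251), np.int64(257)), (np.int64(298), np.int64(304)), (np.int64(306), np.int64(320))] tau7 0.0016673534992150962
```

>>> apply_moves:
  targets:
    - [0, 0, 0, 0, 0, 0]
    - [0, 0, 0, 0, 0, 0]
  jaw: -0.09

```text
clock: 17.45
eef_pos: [548.9, 162.6, 40.1]
tool_rot: [-1.57, 0.0, -1.366]
force: [-2.0, 1.0, 7.3]
width: 39.3
```

```bash
python3 t.py
```

```text
17.45 w 39.3 Ftool [-1.366 -7.275 -1.714] [(np.int64(252), np.int64(259)), (np.int64(296), np.int64(303)), (np.int64(307), np.int64(319))] tau7 0.009335253853350878
```

>>> apply_moves:
  targets:
    - [0, 0, -0.012, 0, 0, 0]
    - [0, 0, 0, 0, 0, 0]
  jaw: -0.115

```text
clock: 17.75
eef_pos: [548.8, 162.6, 40.2]
tool_rot: [-1.569, 0.0, -1.366]
force: [-0.5, 1.5, 6.2]
width: 38.2
```

```bash
python3 t.py
```

```text
17.75 w 38.2 Ftool [-1.589 -6.157 -0.134] [(np.int64(254), np.int64(260)), (np.int64(295), np.int64(302)), (np.int64(307), np.int64(317))] tau7 0.012470709043554962
```

>>> apply_moves:
  targets:
    - [0, 0, -0.008, 0, 0, 0]
    - [0, 0, 0, 0, 0, 0]
  jaw: -0.14

```text
clock: 18.05
eef_pos: [548.9, 162.7, 40.4]
tool_rot: [-1.568, 0.0, -1.366]
force: [-0.5, 1.0, 6.9]
width: 36.9
```

```bash
python3 t.py
```

```text
18.05 w 36.9 Ftool [-1.096 -6.87  -0.312] [(np.int64(256), np.int64(262)), (np.int64(293), np.int64(302)), (np.int64(306), np.int64(316))] tau7 0.016274090157821774
```

Near the peak and balanced to within about 1 N. Continuing.

>>> apply_moves:
  targets:
    - [0, 0, 0, 0, 0, 0]
    - [0, 0, 0, 0, 0, 0]
  jaw: -0.165

```text
clock: 18.35
eef_pos: [548.8, 162.7, 40.4]
tool_rot: [-1.568, 0.0, -1.366]
force: [-0.2, 0.1, 7.6]
width: 35.7
```

```bash
python3 t.py
```

```text
18.35 w 35.7 Ftool [-0.114 -7.597 -0.165] [(np.int64(257), np.int64(263)), (np.int64(292), np.int64(300)), (np.int64(306), np.int64(314))] tau7 0.02363955311011523
```

>>> apply_moves:
  targets:
    - [0, 0, -0.005, 0, 0, 0]
    - [0, 0, 0, 0, 0, 0]
  jaw: -0.19

```text
clock: 18.65
eef_pos: [548.9, 162.7, 40.5]
tool_rot: [-1.568, 0.0, -1.366]
force: [-0.8, 1.1, 8.7]
width: 35.0
```

```bash
python3 t.py
```

```text
18.65 w 35.0 Ftool [-1.273 -8.711 -0.509] [(np.int64(259), np.int64(265)), (np.int64(290), np.int64(300)), (np.int64(306), np.int64(312))] tau7 0.02841511450242251
```

>>> apply_moves:
  targets:
    - [0, 0, 0, 0, 0, 0]
    - [0, 0, 0, 0, 0, 0]
  jaw: -0.21

```text
clock: 18.95
eef_pos: [548.9, 162.7, 40.6]
tool_rot: [-1.568, 0.0, -1.366]
force: [0.1, 1.4, 8.8]
width: 34.0
```

```bash
python3 t.py
```

```text
18.95 w 34.0 Ftool [-1.382 -8.795  0.408] [(np.int64(261), np.int64(266)), (np.int64(289), np.int64(294)), (np.int64(302), np.int64(311))] tau7 0.033429666655138135
```

>>> apply_moves:
  targets:
    - [0, 0, 0, 0, 0, 0]
    - [0, 0, 0, 0, 0, 0]
  jaw: -0.23

```text
clock: 19.25
eef_pos: [548.9, 162.7, 40.6]
tool_rot: [-1.568, 0.0, -1.366]
force: [0.0, 1.8, 9.4]
width: 32.9
```

```bash
python3 t.py
```

```text
19.25 w 32.9 Ftool [-1.759 -9.434  0.425] [(np.int64(262), np.int64(268)), (np.int64(288), np.int64(293)), (np.int64(296), np.int64(310))] tau7 0.037913534324616194
```

>>> apply_moves:
  targets:
    - [0, 0, 0, 0, 0, 0]
    - [0, 0, 0, 0, 0, 0]
  jaw: -0.25

```text
clock: 19.55
eef_pos: [548.9, 162.7, 40.7]
tool_rot: [-1.568, 0.0, -1.366]
force: [-1.4, 1.3, 8.9]
width: 32.1
```

```bash
python3 t.py
```

```text
19.55 w 32.1 Ftool [-1.558 -8.939 -1.118] [(np.int64(264), np.int64(269)), (np.int64(286), np.int64(292)), (np.int64(296), np.int64(308))] tau7 0.028319620178081095
```

>>> apply_moves:
  targets:
    - [0, 0, 0.003, 0, 0, 0]
    - [0, 0, 0, 0, 0, 0]
  jaw: -0.265

```text
clock: 19.85
eef_pos: [548.9, 162.7, 40.6]
tool_rot: [-1.568, 0.0, -1.366]
force: [-1.4, 1.4, 9.1]
width: 31.3
```

```bash
python3 t.py
```

```text
19.85 w 31.3 Ftool [-1.661 -9.078 -1.037] [(np.int64(265), np.int64(270)), (np.int64(285), np.int64(291)), (np.int64(296), np.int64(307))] tau7 0.006184284284245223
```

>>> apply_moves:
  targets:
    - [0, 0, -0.006, 0, 0, 0]
    - [0, 0, 0, 0, 0, 0]
  jaw: -0.28

```text
clock: 20.15
eef_pos: [548.9, 162.7, 40.6]
tool_rot: [-1.568, 0.0, -1.366]
force: [-0.1, 1.1, 7.9]
width: 31.1
```

```bash
python3 t.py
```

```text
20.15 w 31.1 Ftool [-1.155 -7.904  0.132] [(np.int64(266), np.int64(271)), (np.int64(284), np.int64(290)), (np.int64(296), np.int64(306))] tau7 0.0007032191388134379
```

>>> apply_moves:
  targets:
    - [0, 0, 0, 0, 0, 0]
    - [0, 0, 0, 0, 0, 0]
  jaw: -0.295

```text
clock: 20.45
eef_pos: [548.9, 162.7, 40.5]
tool_rot: [-1.568, 0.0, -1.366]
force: [0.0, 1.2, 7.4]
width: 30.1
```

```bash
python3 t.py
```

```text
20.45 w 30.1 Ftool [-1.128 -7.43   0.293] [(np.int64(267), np.int64(273)), (np.int64(283), np.int64(289)), (np.int64(296), np.int64(305))] tau7 -0.011491008626762778
```

Past the peak: the friction signal fell from 9.4 to 7.4 N. Continuing gently to the snap.

>>> apply_moves:
  targets:
    - [0, 0, 0, 0, 0, 0]
    - [0, 0, 0, 0, 0, 0]
  jaw: -0.31

```text
clock: 20.75
eef_pos: [548.9, 162.7, 40.4]
tool_rot: [-1.568, 0.0, -1.366]
force: [0.1, 2.0, 7.1]
width: 29.9
```

```bash
python3 t.py
```

```text
20.75 w 29.9 Ftool [-1.898 -7.049  0.547] [(np.int64(268), np.int64(274)), (np.int64(282), np.int64(288)), (np.int64(295), np.int64(303))] tau7 -0.018369146855548024
```

>>> apply_moves:
  targets:
    - [0, 0, 0, 0, 0, 0]
    - [0, 0, 0, 0, 0, 0]
  jaw: -0.325

```text
clock: 21.05
eef_pos: [548.8, 162.7, 40.2]
tool_rot: [-1.568, 0.0, -1.366]
force: [1.5, 1.3, 4.7]
width: 29.1
```

```bash
python3 t.py
```

```text
21.05 w 29.1 Ftool [-1.016 -4.731  1.749] [(np.int64(269), np.int64(275)), (np.int64(281), np.int64(287)), (np.int64(293), np.int64(302))] tau7 -0.021454094094224274
```

>>> apply_moves:
  targets:
    - [0, 0, 0.006, 0, 0, 0]
    - [0, 0, 0, 0, 0, 0]
  jaw: -0.34

```text
clock: 21.35
eef_pos: [548.8, 162.6, 39.9]
tool_rot: [-1.569, 0.0, -1.366]
force: [2.0, 1.9, 4.1]
width: 27.9
```

```bash
python3 t.py
```

```text
21.35 w 27.9 Ftool [-1.404 -4.139  2.354] [(np.int64(270), np.int64(276)), (np.int64(280), np.int64(286)), (np.int64(291), np.int64(301))] tau7 -0.03666837466880679
```

>>> apply_moves:
  targets:
    - [0, 0, 0, 0, 0, 0]
    - [0, 0, 0, 0, 0, 0]
  jaw: -0.355

```text
clock: 21.65
eef_pos: [547.3, 161.9, 39.4]
tool_rot: [-1.572, -0.0, -1.366]
force: [2.1, 1.2, 1.7]
width: 27.5
```

```bash
python3 t.py
```

```text
21.65 w 27.5 Ftool [-0.748 -1.686  2.276] [(np.int64(281), np.int64(298))] tau7 -0.04164890851825476
```

Run:
```python
import cv2
im=cv2.imread('pics/t_last.png');cv2.imwrite('pics/w8.png',cv2.resize(im[200:340,200:360],None,fx=4,fy=4,interpolation=cv2.INTER_CUBIC))
```

```text
(no output)
```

View pics/w8.png

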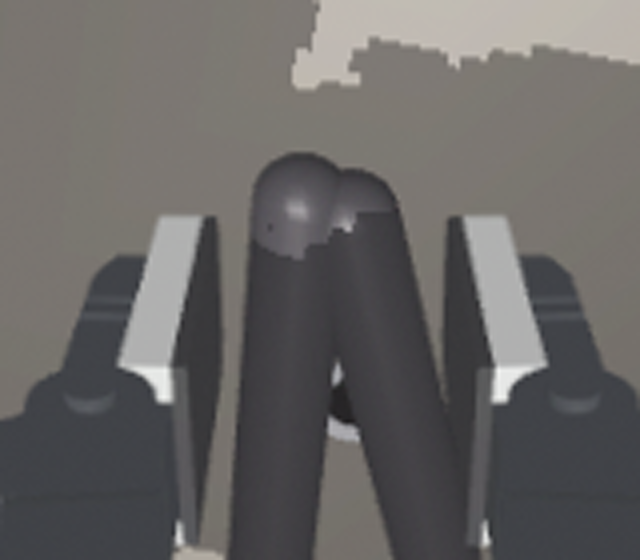

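The crop shows the clamp has given: the handles jumped inwards together and stand off the pads. Letting go straight away.

>>> apply_moves:
  targets:
    - [0, 0, 0, 0, 0, 0]
    - [0, 0, 0, 0, 0, 0]
    - [0, 0, 0, 0, 0, 0]
    - [0, 0, 0, 0, 0, 0]
    - [0, 0, 0, 0, 0, 0]
    - [0, -0.5, 0, 0, 0, 0]
    - [0, -1, 0, 0, 0, 0]
    - [0, -1, 0, 0, 0, 0]
    - [0, -0.8, 0, 0, 0, 0]
    - [0.5, 0, 0, 0, 0, 0]
    - [1, 0, 0, 0, 0, 0]
    - [1, 0, 0, 0, 0, 0]
  jaw: 1

```text
clock: 23.2
eef_pos: [567.5, 62.5, 170.8]
tool_rot: [-1.572, -0.0, -1.366]
force: [-0.3, -0.3, -0.5]
width: 85.3
```

>>> apply_moves:
  targets:
    - [1, 0, 0, 0, 0, 0]
    - [1, 0, 0, 0, 0, 0]
    - [0.4, 0, 0, 0, 0, 0]
    - [0, 0, 0, 0, 0, 0]
    - [0, 0, 0, 0, 0, 0]

```text
clock: 23.82
eef_pos: [587.1, -27.5, 171.2]
tool_rot: [-1.572, 0.002, -1.364]
force: [0.1, 0.4, 0.3]
width: 85.3
```

Run:
```python
from h import *
s=read_state();print(s['clock'],s['eef_pos'],s['force'],s['width'])
im=get_image('wrist')[:,:,::-1].copy()
cv2.imwrite('pics/w9.png',cv2.resize(im[0:300,130:430],None,fx=2,fy=2,interpolation=cv2.INTER_CUBIC))
```

```text
23.825 [587.087 -27.487 171.171] [0.07  0.362 0.321] 85.2726429904602
```

View pics/w9.png

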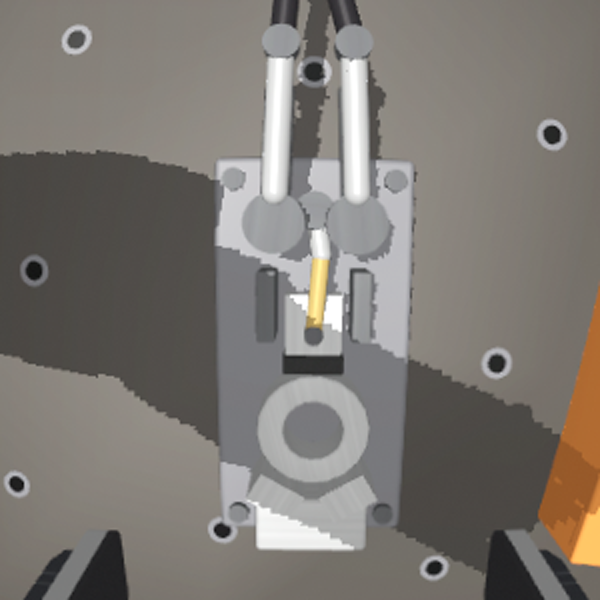

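Run:
```python
from h import *
import pickle
s,c=pickle.load(open('w4.pkl','rb'));M=tool(s);e=np.array(s['eef_pos']);O=e+M@[-123.3,0,0.6]
s=read_state();c=calibration('wrist')
f=lambda u,v,z:(M.T@(onz(c,130+u/2,v/2,z,True)-O))[[0,2]]
print('ring',f(313,430,45),'ring near',f(313,378,45),'far',f(313,482,45),'jaw front',f(313,373,45),'bed end',f(310,526,20),'V arms',f(262,475,54),f(363,475,54),'handle joints',f(281,40,64),f(353,40,64))
im=cv2.imread('pics/w9.png');print(im[340:390:3,313].max(1))
```

```text
ring [34.316  0.587] ring near [11.075  0.401] far [58.83   0.798] jaw front [8.893 0.384] bed end [93.525 -0.095] V arms [ 51.884 -21.342] [51.728 22.208] handle joints [-126.071  -12.665] [-126.397   14.466]
[ 96  98 153 188 191 118  48  50  49  48  49  53 133 182 184 183 182]
```

```bash
python3 -c "
from cell import *
print(finish_job())"
```

```text
the job is handed in; nothing more can be done
None
```

The larger steel ring is clamped in the squeeze clamp. The handles are snapped shut and holding by themselves, and the job was handed in at about 24 s of the 61 s allowed.

- **Placing:** I laid the ring flat on the bed, clear of both the V block and the jaw. The picture after release confirmed this.
- **Squeezing:** I closed both handles together in steps of about 0.6 to 1.7 mm after the free play. The sideways imbalance at the wrist stayed within about 2.4 N. The resistance peaked at about 33 mm spacing and then fell. The handles snapped over at about 27.5 mm, and I opened the gripper at once.
- **Last checks:** After release the handles stayed closed, with the joints about 27 mm apart against 46 mm open. The ring centre measured 34.3 mm along the clamp against 35 mm for home, with the jaw front against the ring to within about 2 mm. The arm was 17 cm up, touching nothing.

**Less certain points:**
- The push on each handle could not be read directly. I judged the peak from the vertical friction force at the wrist, about 9.4 N at most.
- The gripper read about 48 mm on the 50 mm ring.
- The top and wrist cameras disagreed by about 4 mm on where the ring first lay, so I relied on the wrist camera.

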